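# Draw out the padlock tray of a locksmith's slide rack

### The job

One tray of the rack has been left standing part-way out: push it fully home with a fingertip first. Then hook a fingertip behind the front lip of the tray with the padlock and draw it all the way out to its stop, so that the padlock is ready to be worked on. Do not pinch a lip, do not touch or lift the locks lying in the trays, leave the third tray shut and the bottle and pliers alone, and finish clear of everything.

Things in the scene. Friction and masses are not known exactly. Their poses are not given: they have to be found in the camera images.
- rack: Fixed plywood board, 146 x 330 x 12 mm; origin under its centre at desk height; x points to the rack's rear (away from the robot), y left, z up. On it three identical aluminium runners stand side by side (at y = +105, 0, -105 mm, order varies), each with a dark steel tray that slides along x. Runner sides reach 31 mm above the desk
- open_tray (a joint): How far the tray that stands part-way out at the start (it carries the long lock cylinder) is drawn out toward the robot (the rack's -x), m: 0 home, 0.09 fully out; hard stops at both ends, held down by its rails. It stays where left; sliding takes about 2.5 to 3.5 N
- open_lip (a point): Upright lip of the tray that stands part-way out at the start (it carries the long lock cylinder): 96 mm wide, 38 high, 8 thick with face plate and card frame. Point: middle of its top edge, inner (rear) face, 54.5 mm above the desk; axes as the rack's. Behind it a clear finger well (x 0 to 50 mm, 86 mm wide, floor 35 mm below), then a rib 10 mm high and the lock's 74 mm long compartment
- padlock_tray (a joint): How far the shut tray that carries the brass padlock is drawn out toward the robot (the rack's -x), m: 0 home, 0.09 fully out; hard stops at both ends, held down by its rails. It stays where left; sliding takes about 2.5 to 3.5 N
- padlock_lip (a point): Upright lip of the shut tray that carries the brass padlock: 96 mm wide, 38 high, 8 thick with face plate and card frame. Point: middle of its top edge, inner (rear) face, 54.5 mm above the desk; axes as the rack's. Behind it a clear finger well (x 0 to 50 mm, 86 mm wide, floor 35 mm below), then a rib 10 mm high and the lock's 74 mm long compartment
- third_tray (a joint): How far the other shut tray (it carries the short lock cylinder) is drawn out toward the robot (the rack's -x), m: 0 home, 0.09 fully out; hard stops at both ends, held down by its rails. It stays where left; sliding takes about 2.5 to 3.5 N
- third_lip (a point): Upright lip of the other shut tray (it carries the short lock cylinder): 96 mm wide, 38 high, 8 thick with face plate and card frame. Point: middle of its top edge, inner (rear) face, 54.5 mm above the desk; axes as the rack's. Behind it a clear finger well (x 0 to 50 mm, 86 mm wide, floor 35 mm below), then a rib 10 mm high and the lock's 74 mm long compartment
- padlock: Brass padlock with steel shackle, about 52 x 59 x 13 mm, lying loose in its tray behind the rib; origin at its underside, near its middle
- cylinder_long: Brass profile lock cylinder, 66 x 43 x 17 mm, lying loose in the tray that stands out; origin at its underside
- cylinder_short: Dull grey profile lock cylinder, 60 x 44 x 17 mm, lying loose in the third tray; origin at its underside
- oiler: Bystander: small white oil bottle, 41 mm across, 112 mm tall, standing to the right of the rack; origin under its centre
- side_pliers: Bystander: pliers with red handles, 163 x 54 x 13 mm, lying to the left of the rack; origin at the underside
Mind the look-alikes: they are no part of the job. Leave any turquoise look-alike of the cylinder_long alone. What is shaped like the cylinder_short but red is not meant.

How it is judged:
On the way, in this order (a step that is already met when the one before it is completed fails the run):
1. the tray that stood out is pushed fully home (value of joint open_tray below 0.006 m), for 0.2 s.
2. the padlock tray comes out with a finger pulling on its lip (value of joint padlock_tray between 0.02 and 0.084 m and contact force between the fingers and padlock_tray_c5 above 0.5 N).
3. the padlock tray is drawn fully out (value of joint padlock_tray above 0.084 m), for 0.2 s.
At the end, for the whole second after the job is handed in: The tray that stood out is home (within 6 mm), the padlock tray is out to its stop (at least 84 of 90 mm) and still, the third tray is home (within 6 mm), each lock lies in its own tray's compartment, the bottle stands and bottle and pliers lie within 15 mm of where they were (value of joint each of open_tray, third_tray below 0.006 m and value of joint padlock_tray above 0.084 m and x of padlock in the frame of padlock_lip between 0.05 and 0.13 m and y of padlock in the frame of padlock_lip between -0.045 and 0.045 m and height (world z) of each of padlock, cylinder_long, cylinder_short below 0.029 m and x of cylinder_long in the frame of open_lip between 0.05 and 0.13 m and y of cylinder_long in the frame of open_lip between -0.045 and 0.045 m and x of cylinder_short in the frame of third_lip between 0.05 and 0.13 m and y of cylinder_short in the frame of third_lip between -0.045 and 0.045 m and distance of each of oiler, side_pliers from where it was at the start of the episode below 0.015 m and angle between oiler's own z axis and vertical below 0.15 rad and velocity of joint padlock_tray between -0.01 and 0.01 m/s and linear speed of padlock below 0.01 m/s); the robot touches nothing.
It fails at once if two trays stand out at once (value of joint each of padlock_tray, open_tray above 0.02 m).
It fails at once if the third tray is drawn out (value of joint third_tray above 0.012 m).
It fails at once if a lip is pinched between the fingers ((contact force between the fingers and open_tray_c5 above 2 N and contact force between the fingers and open_tray_c6 above 2 N) or (contact force between the fingers and padlock_tray_c5 above 2 N and contact force between the fingers and padlock_tray_c6 above 2 N) or (contact force between the fingers and third_tray_c5 above 2 N and contact force between the fingers and third_tray_c6 above 2 N)).
It fails at once if a lock lying in a tray is touched or lifted (contact force between any of the arm, the fingers and padlock above 0.5 N or height (world z) of any of padlock, cylinder_long, cylinder_short above 0.032 m or contact force between any of the arm, the fingers and cylinder_long above 0.5 N or contact force between any of the arm, the fingers and cylinder_short above 0.5 N).
It fails at once if the bottle or the pliers are moved (distance of any of oiler, side_pliers from where it was at the start of the episode above 0.02 m).
It also fails if it takes over 43 s, if anything falls off the work surface, if the arm or the gripper's body presses on something with over 40 N, if the wrist force passes 120 N, or if a joint passes its speed limit or range.

### The arm

A 6-joint arm with a two-finger parallel gripper is mounted at the origin on a cart in front of the work surface, level with it; the furniture and walls round the work are solid. World frame = base frame: x ahead of the robot, y to its left, z up, the work surface at z = 0. Lengths are in m, angles in rad, forces in N, time in s.
With the tool pointing down it reaches from about 0.325 to 0.9 m from the base axis. Payload 6.1 kg.
Tool frame: the origin (TCP) lies midway between the tips of the shut fingers; the grasp point (between the pads) lies 19 mm behind it; x points along the fingers, y is the direction in which the jaws open and shut, and the axes are right-handed (so a half turn about x gives the same grasp; the last joint's range is limited). The gripper opens to 85 mm and grips with 20 to 120 N. Pads are 22 mm wide; open, the fingers measure 114 mm over their backs; the gripper's body (76 mm by 85 mm) begins 54 mm behind the grasp point. The pads swing forward as they close: fully open they stand 13 mm farther back than shut.
Start: joints at [1.141, 0.22, 1.526, -0, 1.395, -0.126], TCP at [0.187, 0.596, 0.231] pointing down, gripper open.
Joint ranges: [-2.98, 2.98], [-0.91, 2.08], [0.09, 2.57], [-1.24, 4.39], [0.2, 2.65], [-2.68, 2.68]. Speed limits (rad/s): [2.57, 2.57, 3.01, 3.14, 3.14, 3.14].

### API

Orientations are given as [roll, pitch, yaw] about the fixed x, y, z axes, in that order (R = Rz(yaw) Ry(pitch) Rx(roll)).
In Python, from plant import movep, move_l, set_joints, gripper_to, hold, inverse_kinematics, observe, get_image, get_calibration, Unreachable, job_done gives the robot as it stands. Calls block until the motion is done:
- movep(position, orientation): joint-space move of the TCP to a pose.
- move_l(position, feed=0.15, rotation=None, max_force=None): straight line of the TCP; rotation=None keeps the orientation; feed is the mean speed in m/s. With max_force (N) it stops when the force on the tool has changed by that much, and returns True; else False.
- set_joints(angles): joint-space move.
- gripper_to(opening, f_grip=None): finger opening in m; f_grip is the grip in N (None keeps the last); returns when the fingers have stopped.
- hold(seconds).
- inverse_kinematics(position, orientation): joint angles nearest the present ones, or None.
- observe(): the state.
- get_image(name): name is "side" or "top"; returns (picture, depth): 400x640x3 uint8, red, green, blue; 400x640 float32, m along the optical axis (not along the pixel's ray), 0 where there is no reading.
- get_calibration(name): a dict with "intrinsics" (3x3 intrinsics, pixels), "world_from_camera" (4x4, takes a point from camera to world coordinates). Camera axes: x right, y down, z forward; pixel columns grow to the right and rows downward; lengths in m; the calibration is good to about 2 mm. A picture is of the moment at which its call begins. get_calibration takes no time and is no camera call.
A pose or a line that the arm cannot do raises Unreachable and nothing moves.
- job_done(): hands the job in, once; it reports no verdict.
The state is a dict: "time_s": time; "q": joint angles; "joint_velocities": joint speeds; "joint_torque": joint torques, N m; "eef_pos": TCP position; "tcp_rot": TCP orientation; "ft_force": force on the tool from outside, world axes, zero at the start; "torque": the same for the moment, N m; "opening": finger opening in m.
Only numpy, scipy, OpenCV 4.12 (cv2) and the standard library are available. Lean on these libraries where they do the work, as an engineer would, in place of code of your own. Each camera call takes 0.05 s, during which the arm holds its last target.

## Working session

There is one attempt and no reset: what is moved stays moved. The work goes in short steps, each a Python script; the robot and the scene stay as the last script left them, time stands still between calls to the robot, and variables do not carry over. Pictures are saved under pics/ and viewed, and the job is handed in when it is done.

```bash
ls; mkdir -p pics
cat > h.py <<'E'
import numpy as np, cv2
from plant import *
def snap(n,f):
    im,d=get_image(n); np.savez('pics/'+f+'.npz',im=im,d=d); cv2.imwrite('pics/'+f+'.png',im[:,:,::-1]); return im,d
def pt(n,d,u,v):
    c=get_calibration(n);K=np.array(c['intrinsics']);T=np.array(c['world_from_camera'])
    z=d[v,u]; p=np.linalg.inv(K)@[u,v,1]*z
    return (T@np.r_[p,1])[:3]
E
python3 - <<'E'
from h import *
for n in('side','top'):
    snap(n,n+'0'); print(n,get_calibration(n))
print(observe())
E
```

```text
pics
side {'intrinsics': array([[400.11874592,   0.        , 323.29714419],
       [  0.        , 400.11874592, 198.7125451 ],
       [  0.        ,   0.        ,   1.        ]]), 'world_from_camera': array([[ 0.99299513, -0.07274063,  0.09310996,  0.45026069],
       [-0.11800319, -0.57056929,  0.81272747, -0.67954046],
       [-0.00599262, -0.81802169, -0.57515615,  0.54768195],
       [ 0.        ,  0.        ,  0.        ,  1.        ]])}
top {'intrinsics': array([[383.70306287,   0.        , 318.39303044],
       [  0.        , 383.70306287, 203.31713826],
       [  0.        ,   0.        ,   1.        ]]), 'world_from_camera': array([[-0.02399977, -0.985168  ,  0.1699059 ,  0.37534584],
       [-0.99971071,  0.02338186, -0.00563706,  0.02722687],
       [ 0.00158073, -0.16999204, -0.98544417,  0.91072921],
       [ 0.        ,  0.        ,  0.        ,  1.        ]])}
{'time_s': 0.1, 'q': array([ 1.14088053e+00,  2.21155424e-01,  1.52750288e+00,  3.82382463e-06,
        1.39470743e+00, -1.26110379e-01]), 'joint_velocities': array([ 0.00146488, -0.00258982, -0.00266705, -0.00118933, -0.00028307,
        0.00142059]), 'joint_torque': array([-1.15843209e-04, -4.98247612e+01, -3.90549803e+01, -2.85186288e-04,
        5.66581381e-03, -1.19266133e-05]), 'eef_pos': array([0.18674878, 0.59587206, 0.23030031]), 'tcp_rot': array([-1.69902927,  1.56902323, -2.00283536]), 'ft_force': array([-0.2683843 ,  0.09636664, -0.3788607 ]), 'torque': array([-0.04620671, -0.00172684,  0.00598446]), 'opening': 0.08513747744372076}
```

View pics/side0.png

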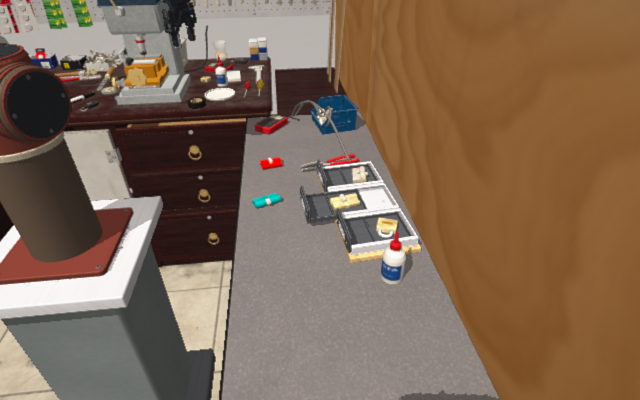

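View pics/top0.png

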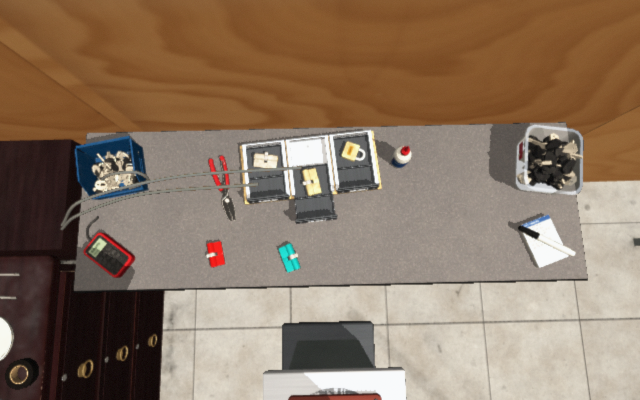

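Run:
```python
from h import *
a=np.load('pics/top0.npz');b=np.load('pics/side0.npz')
cv2.imwrite('pics/topc.png',cv2.resize(a['im'][110:280,180:420,::-1],None,fx=3.3,fy=3.3,interpolation=cv2.INTER_CUBIC))
cv2.imwrite('pics/sidec.png',cv2.resize(b['im'][90:290,240:440,::-1],None,fx=3,fy=3,interpolation=cv2.INTER_CUBIC))
# height map of top
c=get_calibration('top');K=c['intrinsics'];T=c['world_from_camera']
v,u=np.mgrid[0:400,0:640];d=a['d']
P=np.stack([(u-K[0,2])/K[0,0]*d,(v-K[1,2])/K[1,1]*d,d],-1)@T[:3,:3].T+T[:3,3]
np.save('pics/P.npy',P)
for (x,y) in [(70,200),(100,178),(150,180),(200,170),(250,185),(290,168),(120,190),(403,157),(220,170),(230,205)]:
    print(x,y,P[y,x].round(3), P[y-2:y+3,x-2:x+3,2].max().round(3))
K=get_calibration('side')
for (x,y) in [(348,155),(340,130),(322,115),(310,105),(297,108)]:
    print('s',x,y,pt('side',b['d'],x,y).round(3))
```

```text
70 200 [ 0.566  0.659 -0.059] -0.047
100 178 [0.603 0.541 0.02 ] 0.045
150 180 [0.575 0.387 0.098] 0.911
200 170 [ 0.622  0.31  -0.002] 0.002
250 185 [0.538 0.154 0.19 ] 0.193
290 168 [0.589 0.081 0.12 ] 0.126
120 190 [0.575 0.499 0.005] 0.091
403 157 [ 0.623 -0.173  0.068] 0.08
220 170 [0.621 0.26  0.   ] 0.116
230 205 [ 0.534  0.235 -0.003] 0.012
s 348 155 [0.592 0.078 0.123]
s 340 130 [0.634 0.451 0.005]
s 322 115 [0.543 0.144 0.191]
s 310 105 [ 0.568  0.771 -0.037]
s 297 108 [ 0.517  0.75  -0.038]
```

View pics/topc.png

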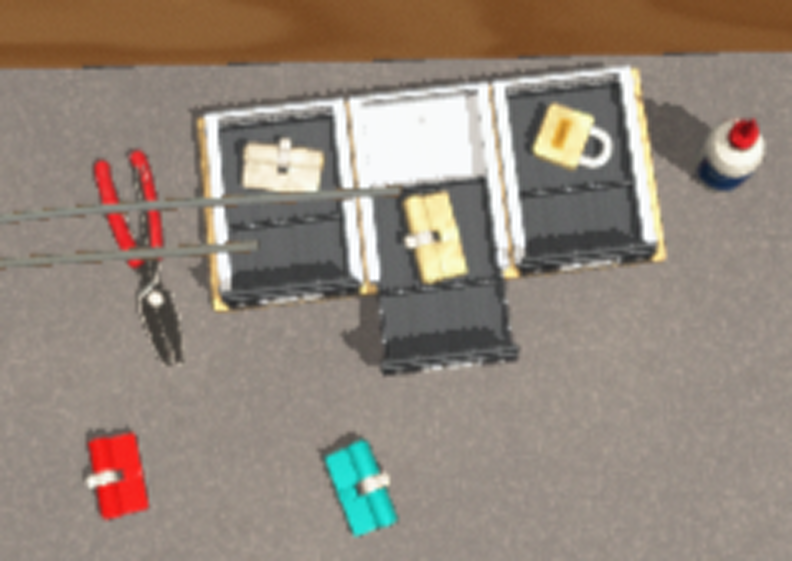

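View pics/sidec.png

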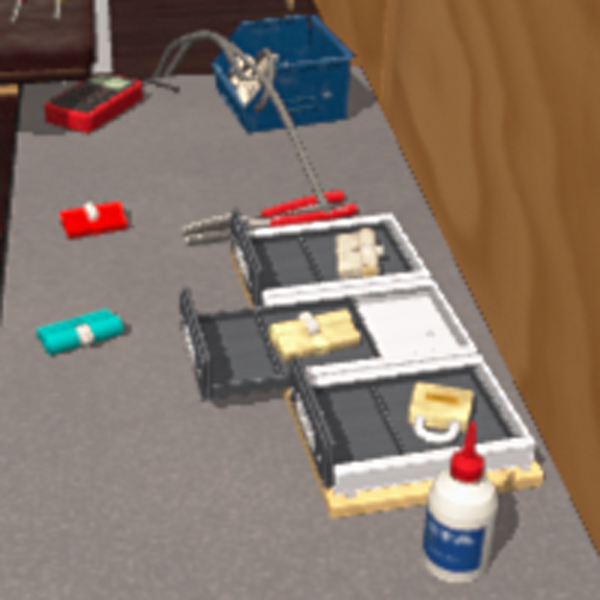

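Run:
```python
from h import *
P=np.load('pics/P.npy')
b=np.load('pics/side0.npz');c=get_calibration('side');K=c['intrinsics'];T=c['world_from_camera']
v,u=np.mgrid[0:400,0:640];d=b['d']
Q=np.stack([(u-K[0,2])/K[0,0]*d,(v-K[1,2])/K[1,1]*d,d],-1)@T[:3,:3].T+T[:3,3]
np.save('pics/Q.npy',Q)
for M in(P,Q):
    m=(M[...,2]>0.085)&(M[...,2]<0.6)&(M[...,0]>0.35)&(M[...,0]<0.72)&(M[...,1]>-0.15)&(M[...,1]<0.5)
    p=M[m];p=p[np.argsort(p[:,1])];print(len(p));print(p[::max(1,len(p)//25)].round(3))
    print(np.argwhere(m)[:,::-1].min(0),np.argwhere(m)[:,::-1].max(0))
# front lips: top-face points with z 0.045-0.06
m=(P[...,2]>0.046)&(P[...,2]<0.064)&(P[...,0]>0.38)&(P[...,0]<0.6)&(abs(P[...,1]-0.03)<0.2)
p=P[m];
for y in np.arange(-0.14,0.2,0.01):
    s=p[abs(p[:,1]-y)<.005]
    if len(s):print(round(y,3),len(s),s[:,0].min().round(3),s[:,0].max().round(3),s[:,2].max().round(3))
```

```text
1147
[[0.59  0.058 0.123]
 [0.589 0.085 0.121]
 [0.587 0.115 0.124]
 [0.539 0.14  0.193]
 [0.538 0.154 0.19 ]
 [0.541 0.167 0.188]
 [0.539 0.18  0.183]
 [0.589 0.195 0.114]
 [0.584 0.209 0.109]
 [0.587 0.222 0.115]
 [0.541 0.238 0.169]
 [0.587 0.251 0.112]
 [0.585 0.267 0.109]
 [0.539 0.28  0.156]
 [0.544 0.295 0.153]
 [0.583 0.31  0.106]
 [0.584 0.326 0.104]
 [0.577 0.341 0.098]
 [0.575 0.356 0.098]
 [0.577 0.372 0.101]
 [0.541 0.389 0.127]
 [0.544 0.405 0.116]
 [0.564 0.421 0.092]
 [0.567 0.439 0.091]
 [0.564 0.456 0.089]
 [0.527 0.478 0.086]]
[101 166] [301 205]
237
[[0.591 0.057 0.125]
 [0.59  0.065 0.126]
 [0.588 0.078 0.123]
 [0.588 0.092 0.124]
 [0.586 0.107 0.12 ]
 [0.586 0.122 0.118]
 [0.586 0.137 0.12 ]
 [0.587 0.142 0.12 ]
 [0.586 0.153 0.117]
 [0.588 0.165 0.119]
 [0.585 0.178 0.115]
 [0.584 0.19  0.115]
 [0.584 0.204 0.113]
 [0.539 0.216 0.176]
 [0.543 0.23  0.172]
 [0.585 0.246 0.115]
 [0.544 0.263 0.164]
 [0.543 0.279 0.16 ]
 [0.543 0.299 0.155]
 [0.542 0.317 0.151]
 [0.578 0.332 0.103]
 [0.578 0.351 0.103]
 [0.539 0.376 0.13 ]
 [0.538 0.396 0.126]
 [0.569 0.42  0.096]
[... 195 characters left out ...]
5
-0.07 14 0.557 0.564 0.056
-0.06 18 0.555 0.561 0.056
-0.05 13 0.555 0.561 0.056
-0.04 14 0.553 0.56 0.057
-0.03 17 0.553 0.56 0.055
-0.02 6 0.491 0.557 0.055
-0.01 15 0.491 0.496 0.057
0.0 15 0.489 0.496 0.055
0.01 16 0.488 0.494 0.055
0.02 14 0.487 0.494 0.057
0.03 14 0.486 0.492 0.055
0.04 18 0.486 0.492 0.055
0.05 12 0.486 0.49 0.056
0.06 18 0.484 0.491 0.055
0.07 14 0.482 0.489 0.057
0.08 2 0.486 0.489 0.056
0.09 5 0.542 0.546 0.053
0.1 20 0.54 0.547 0.056
0.11 13 0.539 0.544 0.055
0.12 17 0.538 0.545 0.056
0.13 15 0.538 0.545 0.056
0.14 17 0.537 0.543 0.055
0.15 14 0.537 0.543 0.055
0.16 19 0.535 0.541 0.056
0.17 13 0.533 0.539 0.056
0.18 19 0.533 0.539 0.057
0.19 1 0.537 0.537 0.051
```

```bash
cat >> h.py <<'E'
psi=0.093
ex=np.array([np.cos(psi),np.sin(psi),0]);ey=np.array([-np.sin(psi),np.cos(psi),0])
def fwd(t): return [0,np.pi/2-t,psi]
E
python3 - <<'E'
from h import *
gripper_to(0.0,20)
o=[0,1.569,psi]
D=fwd(0.02); 
movep([0.16,0.42,0.30],D) 
T=fwd(0.25)
lip=np.array([0.4845,0.031,0])   # front face centre
c=lip-0.014*ey
movep([*(c-0.05*ex)[:2],0.18],T)
move_l([*(c-0.05*ex)[:2],0.036],0.12)
print(observe()['time_s'],observe()['eef_pos'],observe()['q'].round(2),observe()['opening'])
snap('side','s1');snap('top','t1')
a=cv2.imread('pics/s1.png')[90:290,240:440];b=cv2.imread('pics/t1.png')[110:310,200:400]
cv2.imwrite('pics/m1.png',cv2.resize(np.hstack([a,b]),None,fx=2,fy=2))
E
```

```text
4.8417 [0.43669499 0.01231508 0.03672534] [-0.21 -0.18  2.36  0.11  0.73 -1.95] 0.0002546805676392574
```

View pics/m1.png

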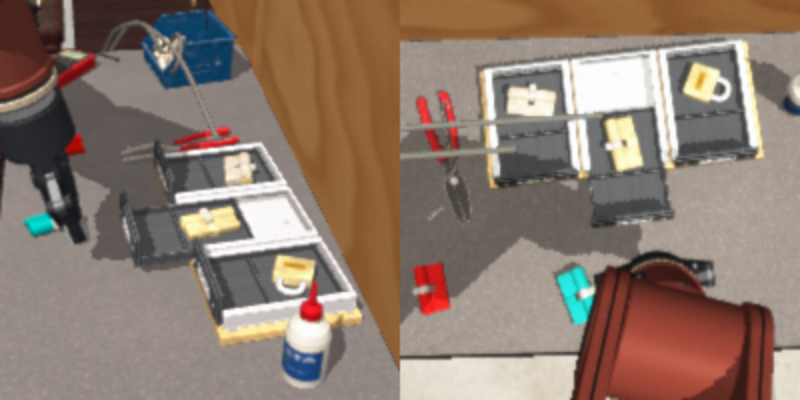

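The shut fingers stand in front of the standing-out middle tray, with the lip at about (630,215) in the right half. The lead (y > 0.057) is well clear. The middle tray holds the brass cylinder with the long profile. The turquoise look-alike is on the desk. Next I push.

Run:
```python
from h import *
c=np.array([0.4845,0.031,0])-0.014*ey
f0=observe()['ft_force']
s=move_l([*(c+0.07*ex)[:2],0.036],0.05,max_force=14)
o=observe();print(s,o['time_s'],o['eef_pos'],((o['eef_pos']-c)@ex),o['ft_force']-f0)
hold(0.3)
snap('top','t2');im,d=snap('side','s2')
a=cv2.imread('pics/s2.png')[110:270,270:430]
cv2.imwrite('pics/m2.png',cv2.resize(a,None,fx=3.5,fy=3.5))
```

```text
True 6.775 [0.53836569 0.02225801 0.03491715] 0.052821084932968054 [-0.68883931  0.77913048 -0.3359134 ]
```

View pics/m2.png

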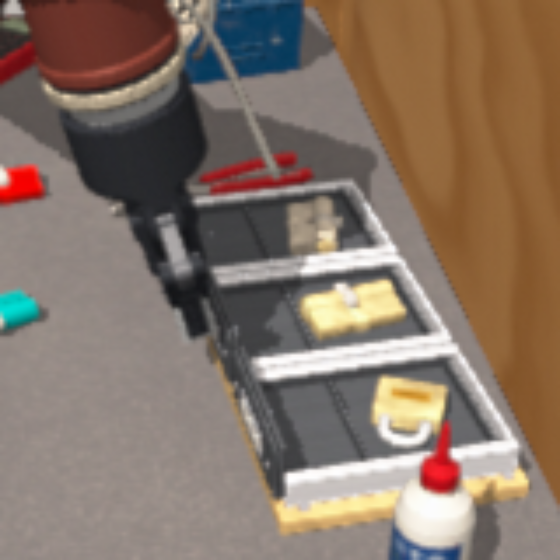

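The stop triggered and the middle lip now looks in line with its neighbours. I'll back off and measure it.

Run:
```python
from h import *
o=observe()['eef_pos']
move_l(list(o-0.06*ex),0.12)
move_l([*(o-0.1*ex)[:2],0.17],0.15)
im,d=snap('top','t3');b,ds=snap('side','s3')
def cloud(n,d):
    c=get_calibration(n);K=c['intrinsics'];T=c['world_from_camera'];v,u=np.mgrid[0:400,0:640]
    return np.stack([(u-K[0,2])/K[0,0]*d,(v-K[1,2])/K[1,1]*d,d],-1)@T[:3,:3].T+T[:3,3]
for n,dd in(('top',d),('side',ds)):
    P=cloud(n,dd)
    m=(P[...,2]>0.046)&(P[...,2]<0.062)&(P[...,0]>0.5)&(P[...,0]<0.6)&(abs(P[...,1]-0.03)<0.17)
    p=P[m]; r=np.c_[p@ex,p@ey]
    for y in np.arange(-0.18,0.15,0.02):
        s=r[abs(r[:,1]-y)<.01]
        if len(s)>3:print(n,round(y,2),len(s),np.percentile(s[:,0],[2,50,98]).round(4))
    print(r[:,1].min(),r[:,1].max())
print(observe()['time_s'])
a=cv2.imread('pics/t3.png')[110:220,230:430]
cv2.imwrite('pics/m3.png',cv2.resize(a,None,fx=4,fy=4))
```

```text
top -0.16 29 [0.5474 0.5506 0.5538]
top -0.14 30 [0.5473 0.5508 0.554 ]
top -0.12 31 [0.5473 0.5505 0.5542]
top -0.1 32 [0.5469 0.5507 0.5538]
top -0.08 25 [0.5471 0.5507 0.5544]
top -0.06 20 [0.5474 0.5505 0.5531]
top -0.04 31 [0.5474 0.5507 0.5536]
top -0.02 31 [0.5473 0.5506 0.554 ]
top -0.0 31 [0.5472 0.5502 0.5536]
top 0.02 31 [0.5474 0.5505 0.5536]
top 0.04 18 [0.5475 0.5511 0.5536]
top 0.06 28 [0.5477 0.5507 0.5536]
top 0.08 32 [0.5472 0.5505 0.5539]
top 0.1 32 [0.5474 0.5507 0.5542]
top 0.12 32 [0.5469 0.55   0.5539]
top 0.14 9 [0.5478 0.5513 0.5537]
-0.16936222429327888 0.1356222455416633
side -0.16 39 [0.5483 0.5515 0.5549]
side -0.14 31 [0.5481 0.5511 0.5548]
side -0.12 30 [0.5482 0.5512 0.5547]
side -0.1 28 [0.5483 0.5512 0.5543]
side -0.08 24 [0.5481 0.551  0.5549]
side -0.06 26 [0.548  0.5516 0.555 ]
side -0.04 25 [0.548  0.5511 0.5547]
side -0.02 21 [0.5482 0.5511 0.5548]
side -0.0 23 [0.5482 0.5514 0.5549]
side 0.02 20 [0.5479 0.5503 0.5541]
side 0.04 15 [0.5483 0.5514 0.5546]
side 0.06 18 [0.548  0.5515 0.5549]
side 0.08 17 [0.5484 0.5517 0.5545]
side 0.1 17 [0.5481 0.551  0.5539]
side 0.12 16 [0.5481 0.5508 0.555 ]
side 0.14 5 [0.5483 0.5516 0.5532]
-0.16811591855209085 0.13664373315076472
9.0167
```

View pics/m3.png

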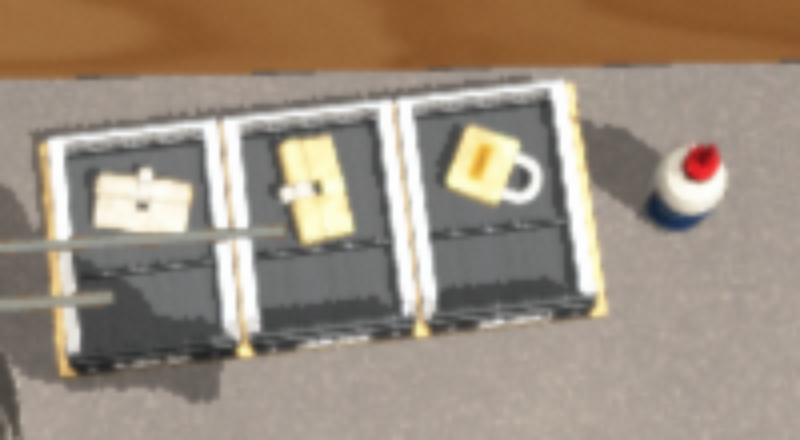

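All three lips agree within 1 mm in both cameras, so the middle tray is home. The brass padlock with the steel shackle, at (490,165) in the crop, is in the right-hand tray, so I hook that one with the tool vertical.

Run:
```python
from h import *
V=fwd(0.0)
w=lambda x,y,z: [*(x*ex+y*ey)[:2],z]
movep(w(0.50,-0.115,0.18),V)
move_l(w(0.580,-0.115,0.16),0.15)
s=move_l(w(0.580,-0.115,0.034),0.08,max_force=8)
o=observe();print(s,o['time_s'],o['eef_pos'],o['ft_force'])
im,d=snap('side','s4');snap('top','t4')
a=cv2.imread('pics/s4.png')[110:270,290:450]
cv2.imwrite('pics/m4.png',cv2.resize(a,None,fx=3.5,fy=3.5))
```

```text
False 11.9917 [ 0.58866603 -0.06076548  0.03462561] [0.05583496 0.81729486 0.21011817]
```

View pics/m4.png

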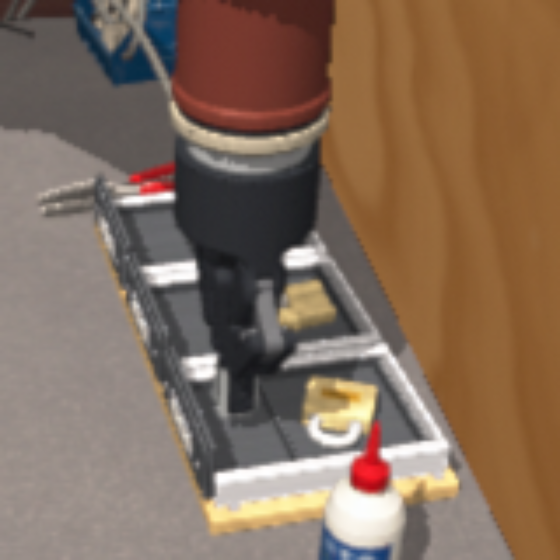

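The fingertip is in the well, ahead of the rib and clear of the padlock. Now I pull.

Run:
```python
from h import *
w=lambda x,y,z: [*(x*ex+y*ey)[:2],z]
s=move_l(w(0.455,-0.115,0.034),0.045,max_force=16)
o=observe();x=o['eef_pos']@ex
print(s,o['time_s'],x,o['ft_force'])
hold(0.4)
print(observe()['eef_pos']@ex,observe()['ft_force'])
im,d=snap('side','s5')
a=cv2.imread('pics/s5.png')[110:270,270:430]
cv2.imwrite('pics/m5.png',cv2.resize(a,None,fx=3.5,fy=3.5))
```

```text
True 14.1333 0.47613154077803244 [ 1.82073579  0.63800647 -0.13012039]
0.47614765595371633 [0.3444256  0.58057844 1.4874728 ]
```

View pics/m5.png

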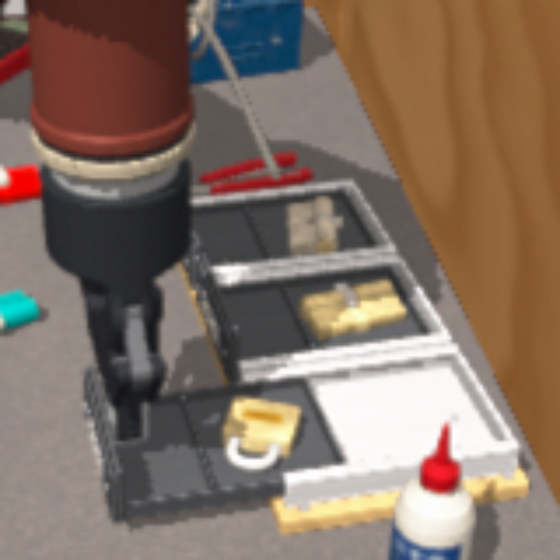

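The tray is out, and the tip stopped at 0.476 as predicted. I'll release, lift straight up and check.

Run:
```python
from h import *
w=lambda x,y,z: [*(x*ex+y*ey)[:2],z]
move_l(w(0.485,-0.115,0.034),0.05)
move_l(w(0.485,-0.115,0.20),0.12)
movep(w(0.37,-0.03,0.27),fwd(0.0))
print(observe()['time_s'],observe()['eef_pos'])
im,d=snap('top','t6');b,ds=snap('side','s6')
def cloud(n,d):
    c=get_calibration(n);K=c['intrinsics'];T=c['world_from_camera'];v,u=np.mgrid[0:400,0:640]
    return np.stack([(u-K[0,2])/K[0,0]*d,(v-K[1,2])/K[1,1]*d,d],-1)@T[:3,:3].T+T[:3,3]
for n,dd in(('top',d),('side',ds)):
    P=cloud(n,dd)
    m=(P[...,2]>0.046)&(P[...,2]<0.062)&(P[...,0]>0.43)&(P[...,0]<0.6)&(abs(P[...,1]-0.03)<0.17)
    p=P[m]; r=np.c_[p@ex,p@ey]
    for y in np.arange(-0.16,0.15,0.03):
        s=r[abs(r[:,1]-y)<.01]
        if len(s)>3:print(n,round(y,2),len(s),np.percentile(s[:,0],[2,50,98]).round(4))
a=cv2.imread('pics/s6.png')[110:290,250:430];b=cv2.imread('pics/t6.png')[110:290,200:420]
cv2.imwrite('pics/m6.png',cv2.resize(np.hstack([a,b]),None,fx=2,fy=2))
```

```text
17.125 [0.37166526 0.00426279 0.26969734]
top -0.16 24 [0.4574 0.461  0.4641]
top -0.07 6 [0.5476 0.5501 0.5521]
top -0.04 34 [0.5471 0.5505 0.5541]
top -0.01 32 [0.5471 0.5504 0.5536]
top 0.02 32 [0.5473 0.5505 0.5541]
top 0.05 31 [0.5474 0.5504 0.5538]
top 0.08 29 [0.5471 0.5505 0.5541]
top 0.11 31 [0.5471 0.5504 0.5541]
top 0.14 9 [0.5479 0.5514 0.5546]
side -0.16 35 [0.4583 0.4618 0.465 ]
side -0.13 27 [0.4583 0.4614 0.4646]
side -0.1 24 [0.4582 0.4613 0.4646]
side -0.07 21 [0.459  0.5484 0.5547]
side -0.04 23 [0.548  0.5512 0.555 ]
side -0.01 23 [0.5481 0.5512 0.5548]
side 0.02 19 [0.5483 0.5505 0.5541]
side 0.05 21 [0.5484 0.5517 0.5549]
side 0.08 18 [0.5481 0.551  0.5545]
side 0.11 17 [0.5477 0.5508 0.5549]
side 0.14 6 [0.5486 0.5511 0.5539]
```

View pics/m6.png

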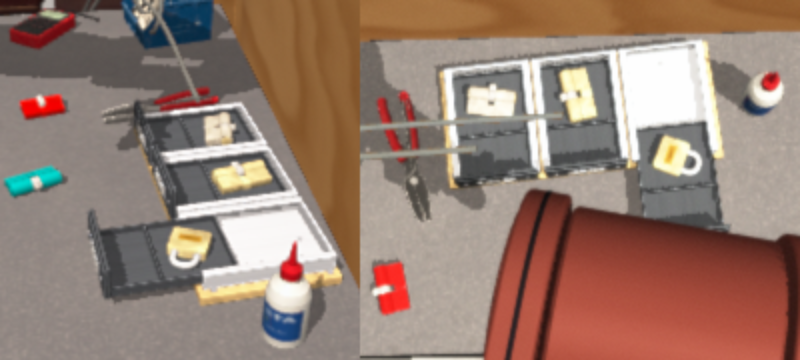

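The padlock tray is out 89.9 mm. The other two are home, the locks are in their compartments, and the bottle and pliers show no movement. The arm is clear, so I hand in.

Run:
```python
from h import *
hold(0.3); job_done()
```

```text
the job is handed in; nothing more can be done
```

I pushed the middle tray, which held the long brass cylinder, home with the shut fingertips. Then I hooked a fingertip behind the padlock tray's lip, drew it out to its stop, backed off and handed in at about 17.5 s of the 43 s allowed.

In the last pictures from both cameras:
- **Trays:** the padlock tray's lip stands about 90 mm out. The other two lips line up with each other to within about 1 mm, which I take as home.
- **Locks and bystanders:** all three locks lie in their own compartments. The bottle and pliers look unmoved by eye; I did not measure their positions.
- **Arm:** it is clear of everything, with the fingertips at 0.27 m height.

No check failed or disagreed. I did not log the pull force on the lip while the tray was sliding.

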